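Put the coffee corner back in order

ROBOT

A 6-joint arm with a two-finger parallel gripper is mounted at the origin on the work surface. World frame = base frame: x ahead of the robot, y to its left, z up, the work surface at z = 0. Lengths are in m, angles in degrees, forces in N, time in s.
With the tool pointing down it reaches from about 0.35 to 0.775 m from the base axis. Payload 7.3 kg.
Tool frame: the origin (TCP) lies on the mounting face of the last link; the fingertips stand 178 mm ahead of it and the grasp point (between the pads) lies 159 mm ahead of it; z points along the fingers, y is the line along which they close (so a half turn about z gives the same grasp; the last joint's range is limited). The gripper opens to 92 mm and grips with 3 to 60 N. Pads are 19 mm wide; open, the fingers measure 130 mm over their backs; the gripper's body (75 mm by 190 mm) begins 47 mm behind the grasp point.
Start: joints at [57.754, 19.595, 87.324, -0, 73.075, -8.365], TCP at [0.213, 0.48, 0.405] pointing down, gripper open.
Joint ranges: [-145.02, 145.02], [-44.19, 115.74], [2.07, 154.8], [-57.11, 237.11], [16.16, 152.29], [-177.93, 177.93]. Speed limits (degrees/s): [147.25, 147.25, 180, 180, 180, 180].

INTERFACE

Orientations are given as [roll, pitch, yaw] about the fixed x, y, z axes, in that order (R = Rz(yaw) Ry(pitch) Rx(roll)).
In Python, from workcell import monitor, imaging, job, spotter gives the robot as it stands. The module is installed in compiled form; this text tells all that it offers.
- The arm moves only by the tool servo_tool, never from a script. Its argument "moves" is a list of rows, each a list of 4 numbers: the shift along the tool's x, y, z in mm, then the turn about the tool's z in degrees. A call has 1 to 20 rows; each row shifts and turns the commanded pose from where the row before left it, along the tool's axes as they then stand; what a row does not reach is not made up. A row lasts 1/8 s, in which the tool goes at most 62.5 mm and 10.7 degrees, less where a joint would pass 70% of its speed; a pose out of reach is approached as far as the arm can. A call is refused whole if a number of a shift passes 62.5 or a number of a turn 10.7, either way. A call with a gripper value outside its range is refused whole. "grip" is the opening, from 0 (shut) to 1 (fully open), set as the call begins (left out, the last holds). The fingers move at their own pace and stop on an object; the grip force is fixed at half the most. Time passes only in rows, so rows that do not move let the fingers close. It gives the time, the measured TCP pose, the force, the opening and the grip force at its end, in the units of the state.
- monitor.read_state(): the state, without advancing time (a new reading comes with each control period).
- imaging.capture(name): name is "scene" or "top" or "wrist"; returns a dict with "image" (420x560x3 uint8, red, green, blue), "z_map" (420x560 float32, m along the optical axis (not along the pixel's ray), 0 where there is no reading), "intrinsics" (3x3 intrinsics, pixels), "world_from_camera" (4x4, takes a point from camera to world coordinates). Camera axes: x right, y up, looking along -z (the intrinsics and any distortion apply to the point x, -y, -z); pixel columns grow to the right and rows downward; lengths in m; the calibration is good to about 2 mm. A picture is of the moment at which its call begins.
- job.sign_off(): hands the job in; it is judged then, once.
Trained networks look in a picture, given as the dict that the camera call returned (one of the last four; its "shot" number tells which), for a name from the list of things; names that differ only in an ending like _2 or _b are one class to them, and where a whole thing is asked for, a point or a joint stands for the part that bears it (a point fixed in the world has none). Each returns a list of dicts, best first, with "confidence" (0 to 1); they miss things now and then, are a little off and sometimes report something else, mostly with a low value. They report only what shows in the picture. A call takes as long as a camera call. They do not tell look-alikes from the thing itself.
- spotter.trace(picture, name): "region" (420x560 bool, what is visible of it) and "extent" ([left, top, right, bottom] in pixels, round what is visible of it).
The state is a dict: "t": time; "qpos": joint angles; "qvel": joint speeds; "joint_torque": joint torques, N m; "tcp_pos": TCP position; "tool_rot": TCP orientation; "ft_force": force on the tool from outside, world axes, zero at the start; "ft_torque": the same for the moment, N m; "gripper_width": opening from 0.0 (shut) to 1.0 (fully open); "grip_force": force on a finger pad.
Only numpy, scipy, OpenCV 4.12 (cv2) and the standard library are available. Lean on these libraries where they do the work, as an engineer would, in place of code of your own. Each camera call takes 0.05 s, during which the arm holds its last target. There are 200 camera calls.

TASK

After cleaning, each of the four things stands upright on the place of another. Put each one upright on the middle of its own place: the tamper on the square rubber mat, the glass shot cup on the round ceramic coaster, the milk jug on the hexagonal cork trivet and the canister on the oblong bamboo board; the steel drip grate is free to park something on meanwhile. Set everything down without dropping or tipping it over, let go, and do not disturb the brush on the spoon rest.

Things in the scene. Friction and masses are not known exactly. Their poses are not given: they have to be found in the camera images.
- tamper: Steel espresso tamper, loose, 0.26 to 0.46 kg, round about z: a solid foot 58 mm in diameter and 22 mm high, a thin neck (22 mm in diameter at 32 to 42 mm height) and a cylindrical handle 30 mm in diameter from 50 to 86 mm above its underside; 92 mm tall. Upright at the start on another thing's place. Origin: centre of its underside, z up.
- shot_cup: Clear glass espresso shot cup, loose, 0.1 to 0.18 kg, round about z, open at the top, no handle: 58 mm outer diameter from 20 mm height to the rim (54 mm at the foot), 68 mm tall, wall 4 mm. Upright at the start on another thing's place. Origin: centre of its underside, z up.
- jug: Small steel milk jug, loose, 0.13 to 0.24 kg, open at the top: straight round body 60 mm in outer diameter, 75 mm tall, wall 3 mm; its wire handle stands out on the +y side to 59 mm from the axis, a small lip on the -y side to 42 mm. Across x the body is clear to grip (60 mm). Upright at the start on another thing's place. Origin: centre of its underside, z up.
- canister: Square white polypropylene bean canister, loose, 0.16 to 0.29 kg: body 52 x 52 mm (x, y) and 70 mm tall, on it a black lid 54 x 54 mm from 70 to 84 mm height (fixed to the body). The sides are parallel to x and y. Upright at the start on another thing's place. Origin: centre of its underside, z up.
- square_mat: Plain square black rubber tamping mat, 104 x 104 mm, 8 mm thick: the tamper's place. Fixed; its top is flat, 8 mm above the counter; origin at the centre of its underside, on the counter, z up.
- round_coaster: Round white ceramic coaster, 108 mm in diameter, 8 mm thick: the shot cup's place. Fixed; its top is flat, 8 mm above the counter; origin at the centre of its underside, on the counter, z up.
- hexagon_trivet: Hexagonal cork trivet, 98 mm across the flats, 8 mm thick: the milk jug's place. Fixed; its top is flat, 8 mm above the counter; origin at the centre of its underside, on the counter, z up.
- long_board: Oblong bamboo board, 84 mm (x) by 150 mm (y), 8 mm thick, with a dark dot near its +y end: the canister's place is its middle. Fixed; its top is flat, 8 mm above the counter; origin at the centre of its underside, on the counter, z up.
- drip_grate: Square steel drip grate with dark slots, 112 x 112 mm, 8 mm thick, empty at the start: the free spot, on which a thing may be parked for a while. Fixed; its top is flat, 8 mm above the counter; origin at the centre of its underside, on the counter, z up.
- brush: Bystander: bamboo-handled coffee brush, 205 mm long, leaning along y on the rim of a small white ceramic spoon rest at the far side of the counter, beyond the work. Origin under the middle of its 155 mm handle.
Not all that is in view belongs to the job. Leave any purple look-alike of the shot_cup alone. There is more than one size of the square_mat; the job needs the larger.

How it is judged:
By the outcome, as a careful person would: the job done as asked, in the order asked, and still so for the second after the job is handed in, with the robot touching nothing.
It also fails if it takes over 144 s, if anything falls off the work surface, if the arm or the gripper's body presses on something with over 40 N, if the wrist force passes 120 N, or if a joint passes its speed limit or range.

## Working session

There is one attempt and no reset: what is moved stays moved. The work goes in short steps, Python scripts to look and compute and a tool call to move; the robot and the scene stay as the last step left them, time stands still between calls to the robot, and variables do not carry over. Pictures are saved under pics/ and viewed, at most 14 in all, crops included, and the job is handed in when it is done.

Besides the shell and the picture viewer there is one more tool, called after "Request:" as name(argument=value, ...), one argument or row to a line, values as JSON. servo_tool: Moves the arm, as the interface text tells. Its arguments: {"type":"object","properties":{"moves":{"type":"array","items":{"type":"array","items":{"type":"number"}}},"grip":{"type":"number"}},"required":["moves"]}

```bash
mkdir -p pics
cat > h.py <<'E'
import numpy as np, cv2
from workcell import monitor, imaging, job, spotter
def cloud(p):
    z=p["z_map"]; K=p["intrinsics"]; v,u=np.mgrid[:z.shape[0],:z.shape[1]]
    P=np.stack([(u-K[0,2])/K[0,0]*z,-(v-K[1,2])/K[1,1]*z,-z],-1)
    T=p["world_from_camera"]; W=P@T[:3,:3].T+T[:3,3]; W[z==0]=np.nan
    return W
def save(p,n): cv2.imwrite(f"pics/{n}.png",p["image"][:,:,::-1])
E
python3 - <<'E'
from h import *
np.set_printoptions(precision=4,suppress=True)
s=monitor.read_state(); print(s["t"],s["tcp_pos"],s["tool_rot"],s["gripper_width"])
ps={}
for c in("top","scene"):
    p=imaging.capture(c); ps[c]=p; save(p,c+"0"); W=cloud(p)
    print(c,p["intrinsics"][0,0],p["world_from_camera"][:3,3])
    for n in "tamper shot_cup jug canister square_mat round_coaster hexagon_trivet long_board drip_grate brush".split():
        for d in spotter.trace(p,n):
            R=W[d["region"]]; R=R[~np.isnan(R[:,0])]
            if len(R)==0: print(n,"no depth",d["extent"]);continue
            zt=np.percentile(R[:,2],95); 
            print(n,round(d["confidence"],2),d["extent"],len(R),"lo",np.percentile(R,3,0),"hi",np.percentile(R,97,0),"med",np.median(R,0))
E
```

```text
0.0 [0.2125 0.4799 0.4041] [-179.9145   -0.0107  156.1183] 0.9992615049545013
top 400.12536421394714 [ 0.4076 -0.0011  0.8857]
tamper 0.64 [210.8, 144.5, 235.7, 176.9] 636 lo [0.6146 0.1311 0.012 ] hi [0.6624 0.1801 0.1017] med [0.6334 0.1505 0.0367]
tamper 0.4 [153.3, 209.9, 187.8, 248.0] 1014 lo [0.4538 0.2325 0.0103] hi [0.5205 0.2936 0.0851] med [0.4852 0.2728 0.0454]
shot_cup 0.94 [345.3, 142.6, 375.8, 171.9] 791 lo [ 0.6221 -0.1634  0.0101] hi [ 0.6757 -0.1095  0.078 ] med [ 0.6553 -0.1393  0.0428]
shot_cup 0.78 [393.7, 126.4, 430.5, 156.7] 799 lo [ 0.6561 -0.2802  0.0084] hi [ 0.7091 -0.2272  0.0696] med [ 0.6873 -0.2574  0.0389]
jug 0.91 [151.7, 210.1, 187.2, 253.3] 1000 lo [0.4532 0.2325 0.0107] hi [0.5172 0.2915 0.0852] med [0.484  0.2723 0.0457]
canister 0.86 [284.2, 230.2, 311.4, 260.1] 706 lo [ 0.4348 -0.027   0.0891] hi [0.4842 0.0204 0.0952] med [ 0.4586 -0.0033  0.0926]
square_mat 0.93 [267.2, 218.1, 325.4, 278.5] 1550 lo [ 0.4035 -0.0604  0.005 ] hi [0.512  0.0485 0.0119] med [ 0.4469 -0.0102  0.0086]
square_mat 0.68 [341.8, 291.6, 380.9, 333.1] 1239 lo [ 0.2845 -0.1
[... 2328 characters left out ...]
med [0.4984 0.2827 0.0065]
hexagon_trivet 0.93 [183.5, 199.1, 228.0, 227.1] 610 lo [ 0.6063 -0.1709 -0.0001] hi [ 0.7011 -0.084   0.0081] med [ 0.6699 -0.1124  0.0062]
hexagon_trivet 0.35 [189.6, 177.6, 219.5, 218.5] 938 lo [ 0.6264 -0.1615  0.0069] hi [ 0.6787 -0.1064  0.0747] med [ 0.6565 -0.1172  0.0525]
long_board 0.86 [251.6, 255.4, 328.1, 316.2] 1815 lo [0.6127 0.0869 0.0035] hi [0.6899 0.2313 0.0084] med [0.6589 0.1925 0.0066]
drip_grate 0.8 [214.2, 156.0, 268.7, 182.0] 863 lo [ 0.4182 -0.3082  0.0022] hi [ 0.521  -0.2025  0.0084] med [ 0.4718 -0.2509  0.0063]
brush 0.96 [151.0, 240.5, 220.1, 329.9] 1084 lo [ 0.7914 -0.0321  0.0072] hi [0.8129 0.1588 0.0421] med [0.8023 0.0616 0.0248]
```

```bash
python3 -c "
import cv2
a=cv2.imread('pics/top0.png')[70:350,130:460];cv2.imwrite('pics/top0c.png',cv2.resize(a,None,fx=2.1,fy=2.1,interpolation=cv2.INTER_CUBIC))
a=cv2.imread('pics/scene0.png')[130:350,130:450];cv2.imwrite('pics/scene0c.png',cv2.resize(a,None,fx=2.3,fy=2.3,interpolation=cv2.INTER_CUBIC))"
```

```text
(no output)
```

View pics/top0c.png

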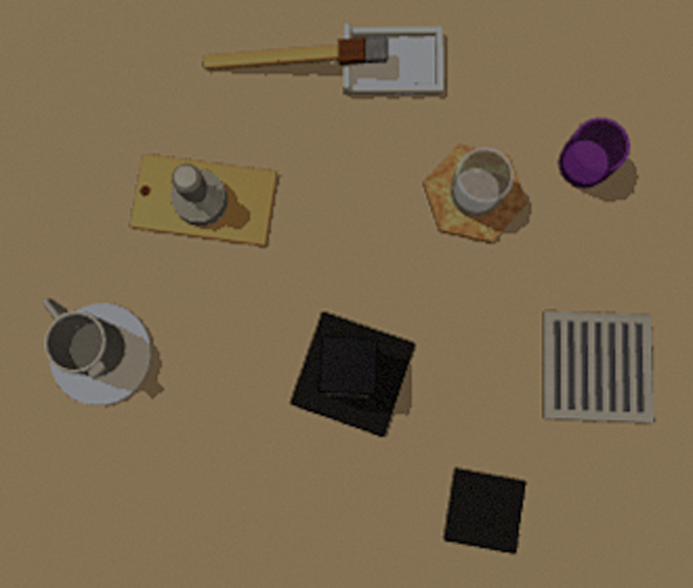

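View pics/scene0c.png

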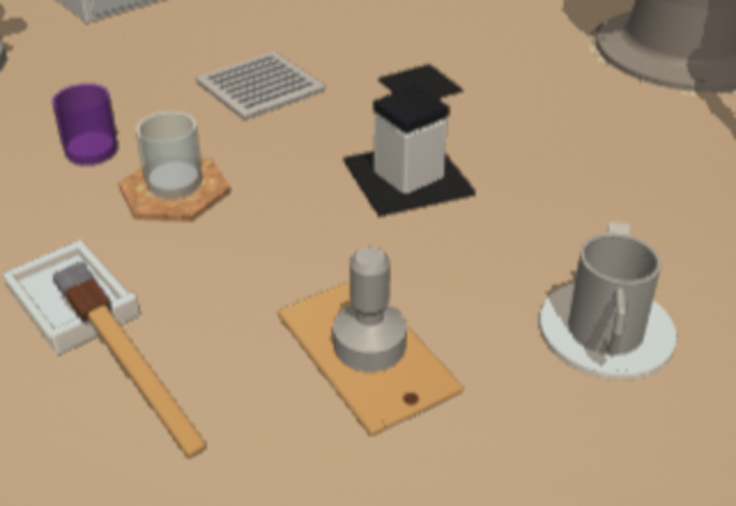

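The tamper is on the board, the cup on the hexagon, the jug on the coaster and the canister on the large mat. The purple cup and small mat are decoys. The jug handle points toward +x+y. I'll write a row planner and go above the tamper.

```bash
cat >> h.py <<'E'
def plan(*wps, step=45):
    """rows for the waypoints (x,y,z TCP in m, yaw deg) from the present pose"""
    s=monitor.read_state(); c=np.r_[np.array(s["tcp_pos"])*1e3, s["tool_rot"][2]]; rows=[]
    for w in wps:
        w=np.array(w,float)*[1e3,1e3,1e3,1]; d=w-c; d[3]=(d[3]+180)%360-180
        n=max(1,int(np.ceil(max(np.linalg.norm(d[:3])/step,abs(d[3])/10))))
        for k in range(n):
            d=w-c; d[3]=(d[3]+180)%360-180; d=d/(n-k); a=np.radians(c[3])
            r=np.round([np.cos(a)*d[0]+np.sin(a)*d[1],np.sin(a)*d[0]-np.cos(a)*d[1],-d[2],-d[3]],1)
            c=c+[np.cos(a)*r[0]+np.sin(a)*r[1],np.sin(a)*r[0]-np.cos(a)*r[1],-r[2],-r[3]]
            rows.append([float(x) for x in r])
    print(len(rows),str(rows).replace(" ",""))
E
python3 - <<'E'
from h import *
plan((.62,.155,.40,90),step=40)
E
```

```text
14 [[-36.0,-9.4,0.3,4.7],[-36.7,-6.5,0.3,4.7],[-37.1,-3.4,0.3,4.7],[-37.2,-0.4,0.4,4.7],[-37.1,2.7,0.3,4.7],[-36.8,5.7,0.4,4.7],[-36.2,8.7,0.3,4.7],[-35.4,11.6,0.4,4.7],[-34.3,14.5,0.3,4.8],[-33.0,17.3,0.4,4.7],[-31.4,19.9,0.3,4.8],[-29.7,22.5,0.4,4.7],[-27.7,24.9,0.3,4.8],[-25.6,27.1,0.4,4.7]]
```

Request:
servo_tool(
  moves=[
    [-36,-9,0,4.7],
    [-37,-6.5,0,4.7],
    [-37,-3.5,0,4.7],
    [-37,-0.5,1,4.7],
    [-37,2.5,0,4.7],
    [-37,5.5,1,4.7],
    [-36,8.5,0,4.7],
    [-35.5,11.5,1,4.7],
    [-34.5,14.5,0,4.7],
    [-33,17.5,1,4.7],
    [-31.5,20,0,4.8],
    [-29.5,22.5,0,4.7],
    [-27.5,25,0,4.8],
    [-25.5,27,0,4.7],
    [0,0,0,0],
    [0,0,0,0],
  ],
)

```text
t: 3.1
tcp_pos: [0.6197, 0.1556, 0.4004]
tool_rot: [-179.9, -0.0, 90.2]
ft_force: [-0.4, -0.5, 0.3]
gripper_width: 0.999
grip_force: 0.0
```

```bash
cat >> h.py <<'E'
def look(names,pic=None,cam="wrist"):
    p=imaging.capture(cam); W=cloud(p); out={}
    if pic: save(p,pic)
    for n in names:
        for d in spotter.trace(p,n)[:2]:
            R=W[d["region"]]; R=R[~np.isnan(R[:,0])]
            if d["confidence"]<.3 or len(R)<30: continue
            print(n,round(d["confidence"],2),np.round(d["extent"]),"lo",np.percentile(R,2,0),"hi",np.percentile(R,98,0))
    return p,W
np.set_printoptions(precision=4,suppress=True)
E
python3 - <<'E'
from h import *
s=monitor.read_state(); print(s["t"],s["tcp_pos"],s["tool_rot"])
p,W=look(["tamper","long_board"],"w1")
print(p["world_from_camera"])
for a,b in((.088,.106),(.02,.033),(.004,.013)):
    m=(W[...,2]>a)&(W[...,2]<b); R=W[m]
    if len(R)>5: print(a,len(R),R[:,:2].min(0),R[:,:2].max(0),np.median(R,0), cv2.minAreaRect(R[:,:2].astype(np.float32)))
E
```

```text
3.1 [0.6197 0.1556 0.4004] [-179.9473   -0.019    90.1627]
tamper 0.64 [272. 158. 324. 212.] lo [0.6169 0.1426 0.0237] hi [0.6668 0.1847 0.1004]
long_board 0.66 [257. 107. 347. 244.] lo [0.6001 0.0845 0.005 ] hi [0.6892 0.2299 0.0092]
[[ 1.     -0.0025 -0.0002  0.6202]
 [ 0.0025  0.963   0.2695  0.2286]
 [-0.0005 -0.2695  0.963   0.3799]
 [ 0.      0.      0.      1.    ]]
0.088 844 [0.6274 0.1433] [0.6564 0.1728] [0.6416 0.1599 0.0989] ((0.6423344016075134, 0.15810316801071167), (0.028835974633693695, 0.02934911660850048), 44.97129821777344)
0.02 1873 [ 0.4546 -0.0264] [0.8086 0.2936] [0.6244 0.1773 0.0283] ((0.634745717048645, 0.14729857444763184), (0.334342360496521, 0.3149101138114929), 5.8419718742370605)
0.004 12025 [ 0.4186 -0.0656] [0.8088 0.3132] [0.6144 0.2009 0.0076] ((0.6151549816131592, 0.11699134856462479), (0.37834182381629944, 0.3846180737018585), 87.07636260986328)
```

View pics/w1.png

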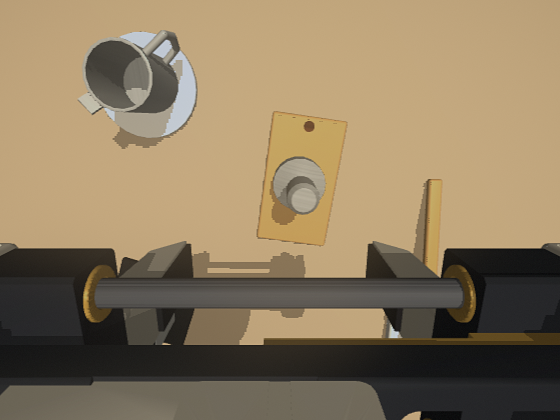

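The wrist view shows the tamper at (300,190), the board at (302,178), and the jug on the coaster at the upper left. The tamper axis is at (0.642, 0.158), which agrees with the top camera. Grasping it by the handle.

Run:
```python
from h import *
plan((.642,.158,.32,90),(.642,.158,.235,90),step=30)
```

```text
6 [[0.6,7.5,27.0,0.1],[0.6,7.6,27.0,0.1],[0.5,7.5,27.0,0.0],[0.0,0.0,28.3,0.0],[0.0,0.0,28.4,0.0],[0.0,0.0,28.3,0.0]]
```

Request:
servo_tool(
  moves=[
    [0.5,7.5,27,0],
    [0.5,7.5,27,0],
    [0.5,7.5,27,0],
    [0,0,28,0],
    [0,0,28,0],
    [0,0,28,0],
    [0,0,0,0],
  ],
)

```text
t: 4.12
tcp_pos: [0.6414, 0.1575, 0.2338]
tool_rot: [-179.7, 0.0, 90.2]
ft_force: [-0.0, 0.4, -0.6]
gripper_width: 1.0
grip_force: 0.0
```

Request:
servo_tool(
  moves=[
    [0,0,0,0],
    [0,0,0,0],
    [0,0,0,0],
    [0,0,0,0],
    [0,0,0,0],
    [0,0,0,0],
  ],
  grip=0,
)

```text
t: 4.88
tcp_pos: [0.6426, 0.1568, 0.2357]
tool_rot: [-180.0, -0.0, 90.1]
ft_force: [-0.4, -0.3, -0.4]
gripper_width: 0.396
grip_force: 0.0
```

Run:
```python
from h import *
plan((.642,.158,.34,90),(.466,-.259,.34,90),(.466,-.259,.237,90),step=35)
```

```text
19 [[0.4,-0.2,-34.8,0.0],[0.4,-0.2,-34.8,0.1],[0.4,-0.2,-34.7,0.0],[-32.1,-13.5,-0.0,0.0],[-32.1,-13.5,-0.0,0.0],[-32.1,-13.6,-0.0,0.0],[-32.1,-13.5,-0.0,0.0],[-32.1,-13.6,-0.0,0.0],[-32.1,-13.5,-0.0,0.0],[-32.1,-13.6,-0.0,0.0],[-32.0,-13.5,-0.0,0.0],[-32.1,-13.6,-0.0,0.0],[-32.0,-13.5,-0.0,0.0],[-32.1,-13.6,-0.0,0.0],[-32.0,-13.5,-0.0,0.0],[-32.1,-13.6,-0.0,0.0],[0.0,0.0,34.3,0.0],[0.0,0.0,34.3,0.0],[0.0,0.0,34.4,0.0]]
```

Request:
servo_tool(
  moves=[
    [0,0,0,0],
    [0,0,0,0],
    [0,0,0,0],
  ],
)

```text
t: 5.25
tcp_pos: [0.6425, 0.1569, 0.2355]
tool_rot: [-180.0, 0.0, 90.1]
ft_force: [-1.5, -0.2, 0.2]
gripper_width: 0.325
grip_force: 30.0
```

Request:
servo_tool(
  moves=[
    [0,0,-15,0],
    [0,0,-30,0],
    [0,0,-30,0],
    [0,0,-30,0],
    [-20,-8,0,0],
    [-32,-13.5,0,0],
    [-32,-13.5,0,0],
    [-32,-13.5,0,0],
    [-32,-13.5,0,0],
    [-32,-13.5,0,0],
    [-32,-13.5,0,0],
    [-32,-13.5,0,0],
    [-32,-13.5,0,0],
    [-32,-13.5,0,0],
    [-32,-13.5,0,0],
    [-32,-13.5,0,0],
    [-32,-13.5,0,0],
    [-13,-5.5,0,0],
    [0,0,0,0],
    [0,0,0,0],
  ],
)

```text
t: 7.75
tcp_pos: [0.4683, -0.2596, 0.3409]
tool_rot: [180.0, -0.0, 90.2]
ft_force: [0.4, -0.3, -3.7]
gripper_width: 0.318
grip_force: 30.0
```

Run:
```python
from h import *
plan((.466,-.259,.237,90),step=25)
look(["tamper","drip_grate"],"w2")
```

```text
5 [[0.1,-0.5,20.8,0.0],[0.1,-0.5,20.8,0.0],[0.1,-0.4,20.8,0.1],[0.2,-0.5,20.7,0.0],[0.1,-0.4,20.8,0.1]]
tamper 0.92 [229. 185. 326. 324.] lo [ 0.4446 -0.2666  0.1213] hi [ 0.4928 -0.2302  0.2056]
drip_grate 0.94 [216. 132. 335. 243.] lo [ 0.412  -0.301   0.0057] hi [ 0.5207 -0.2038  0.0091]
```

Request:
servo_tool(
  moves=[
    [0,-1,30,0],
    [0,-1,30,0],
    [0,0,25,0],
    [0,0,10,0],
    [0,0,5,0],
    [0,0,3,0],
    [0,0,0,0],
    [0,0,0,0],
  ],
)

```text
t: 8.9
tcp_pos: [0.4661, -0.2606, 0.2383]
tool_rot: [179.9, 0.0, 90.1]
ft_force: [-0.1, -0.1, -2.9]
gripper_width: 0.322
grip_force: 30.0
```

Request:
servo_tool(
  moves=[
    [0,0,1.5,0],
    [0,0,1,0],
    [0,0,0,0],
  ],
)

```text
t: 9.28
tcp_pos: [0.466, -0.2605, 0.2355]
tool_rot: [180.0, 0.0, 90.1]
ft_force: [-1.3, -0.2, 0.7]
gripper_width: 0.322
grip_force: 30.0
```

Request:
servo_tool(
  moves=[
    [0,0,0,0],
    [0,0,0,0],
    [0,0,0,0],
    [0,0,-15,0],
    [0,0,-30,0],
    [0,0,-40,0],
    [0,0,-40,0],
    [20,0,-40,0],
    [45,0,0,0],
    [45,0,0,0],
    [45,0,0,0],
    [45,-3,0,0],
    [30,-3,0,0],
    [0,0,0,0],
    [0,0,0,0],
  ],
  grip=1,
)

```text
t: 11.15
tcp_pos: [0.4596, -0.031, 0.4009]
tool_rot: [179.9, 0.0, 90.1]
ft_force: [0.2, 0.8, 0.0]
gripper_width: 0.999
grip_force: 0.0
```

Run:
```python
from h import *
s=monitor.read_state(); print(s["t"],s["tcp_pos"],s["tool_rot"])
p,W=look(["canister","square_mat","tamper","drip_grate","long_board"],"w3")
def rect(m,t):
    m=cv2.morphologyEx(m.astype(np.uint8),cv2.MORPH_OPEN,np.ones((3,3)))>0
    n,l,st,c=cv2.connectedComponentsWithStats(m.astype(np.uint8))
    for i in range(1,n):
        if st[i,4]>150: print(t,st[i,4],cv2.minAreaRect(W[l==i][:,:2].astype(np.float32)),W[l==i].mean(0))
rect((W[...,2]>.086)&(W[...,2]<.098),"lid")
rect((W[...,2]>.0045)&(W[...,2]<.0125),"plate")
```

```text
11.15 [ 0.4596 -0.031   0.4009] [179.9305   0.0367  90.1321]
canister 0.69 [249. 133. 312. 198.] lo [ 0.435  -0.0263  0.0465] hi [0.4861 0.0253 0.0929]
canister 0.3 [237. 308. 327. 342.] lo [ 0.4134 -0.2491  0.0021] hi [ 0.5207 -0.2022  0.0094]
square_mat 0.97 [141. 234. 202. 268.] lo [ 0.2877 -0.1366  0.0022] hi [ 0.3594 -0.0983  0.0068]
square_mat 0.94 [222. 102. 339. 214.] lo [ 0.401  -0.062   0.0043] hi [0.5153 0.0524 0.0097]
tamper 0.62 [270. 332. 298. 338.] lo [ 0.4515 -0.2365  0.0074] hi [ 0.4837 -0.0081  0.3146]
drip_grate 0.86 [240. 308. 327. 342.] lo [ 0.414  -0.2492  0.0028] hi [ 0.5208 -0.2026  0.0093]
long_board 0.95 [401.   0. 504.  84.] lo [0.5974 0.0814 0.0043] hi [0.6805 0.1548 0.0092]
lid 3599 ((0.4603448510169983, -0.0012229271233081818), (0.054147250950336456, 0.05401330813765526), 86.90955352783203) [ 0.4604 -0.0001  0.0914]
plate 6418 ((0.6391682624816895, 0.12135885655879974), (0.08063413202762604, 0.08419759571552277), 82.30134582519531) [0.6394 0.1199 0.0075]
plate 4429 ((0.45774710178375244, -0.005347207188606262), (0.10353991389274597, 0.10388441383838654), 71.0073013305664) [0.4551 0.0032 0.0074]
plate 442 ((0.7638064026832581, -0.04970157518982887), (0.0037159069906920195, 0.10835837572813034), 0.05416657775640488) [ 0.7639 -0.0484  0.0085]
plate 860 ((0.7905294895172119, -0.05141061544418335), (0.09225840866565704, 0.028745541349053383), 87.6838607788086) [ 0.7874 -0.0636  0.0059]
plate 1272 ((0.6492814421653748, -0.1010160893201828), (0.08728426694869995, 0.03566412627696991), 7.247475624084473) [ 0.6477 -0.1018  0.0077]
plate 200 ((0.30916959047317505, -0.10667731612920761), (0.035016268491744995, 0.016753077507019043), 21.208459854125977) [ 0.3087 -0.1087  0.0055]
plate 2258 ((0.4675271213054657, -0.227866992354393), (0.051892634481191635, 0.11143007129430771), 88.99376678466797) [ 0.4638 -0.2224  0.0078]
```

View pics/w3.png

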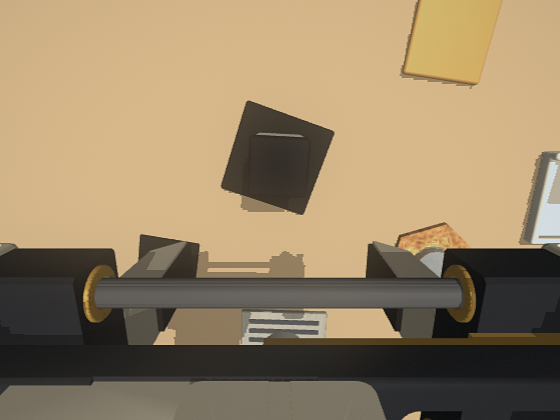

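The canister on the mat shows at (279,165). Its lid fit is 54×54 mm at (0.460,-0.001), yaw -3.1°. The mat centre is (0.4577,-0.0053), 104 mm square. Grasping the canister.

```bash
cat >> h.py <<'E'
def rects(W,lo,hi,t,amin=150):
    m=((W[...,2]>lo)&(W[...,2]<hi)).astype(np.uint8); m=cv2.morphologyEx(m,cv2.MORPH_OPEN,np.ones((3,3)))
    n,l,st,c=cv2.connectedComponentsWithStats(m)
    for i in range(1,n):
        if st[i,4]>amin:
            q=W[l==i][:,:2].astype(np.float32); r=cv2.minAreaRect(q); cc=cv2.minEnclosingCircle((q*1000).astype(np.float32))
            print(t,st[i,4],"rect",np.round(r[0],4),np.round(r[1],4),round(r[2],1),"circ",np.round(cc[0],1),round(cc[1],1))
E
python3 - <<'E'
from h import *
plan((.4605,-.001,.30,86.9),(.4605,-.001,.214,86.9),step=30)
E
```

```text
7 [[7.5,0.2,25.0,0.8],[7.6,0.2,25.0,0.8],[7.6,0.0,25.1,0.8],[7.5,-0.0,25.0,0.8],[0.0,-0.0,28.7,-0.0],[0.0,-0.0,28.7,-0.0],[0.0,-0.0,28.6,-0.0]]
```

Request:
servo_tool(
  moves=[
    [7.5,0,25,0.8],
    [7.5,0,25,0.8],
    [7.5,0,25,0.8],
    [7.5,0,25,0.8],
    [0,0,30,0],
    [0,0,28,0],
    [0,0,18,0],
    [0,0,10,0],
    [0,0,0,0],
  ],
)

```text
t: 12.58
tcp_pos: [0.46, -0.0007, 0.2139]
tool_rot: [-179.9, -0.0, 86.9]
ft_force: [-0.0, -0.5, 0.2]
gripper_width: 0.998
grip_force: 0.0
```

Request:
servo_tool(
  moves=[
    [0,0,0,0],
    [0,0,0,0],
    [0,0,0,0],
    [0,0,0,0],
    [0,0,0,0],
    [0,0,0,0],
  ],
  grip=0,
)

```text
t: 13.32
tcp_pos: [0.4601, -0.0005, 0.2144]
tool_rot: [180.0, -0.0, 86.9]
ft_force: [0.1, 0.9, 2.4]
gripper_width: 0.578
grip_force: 30.0
```

Run:
```python
from h import *
s=monitor.read_state(); z=s["tcp_pos"][2]
plan((.4605,-.001,.26,87),(.645,.07,.40,82.3),step=35)
```

```text
9 [[-0.2,0.2,-22.8,-0.0],[-0.3,0.2,-22.8,-0.1],[11.5,25.8,-20.0,0.7],[11.8,25.7,-20.0,0.7],[12.1,25.5,-20.0,0.7],[12.5,25.4,-20.0,0.7],[12.7,25.2,-20.0,0.6],[13.0,25.0,-20.0,0.7],[13.4,24.9,-20.0,0.6]]
```

Request:
servo_tool(
  moves=[
    [0,0,-10,0],
    [0,0,-20,0],
    [0,0,-20,0],
    [11.5,25.5,-20,0.7],
    [12,25.5,-20,0.7],
    [12,25.5,-20,0.7],
    [12.5,25.5,-20,0.7],
    [12.5,25,-20,0.6],
    [13,25,-20,0.7],
    [13.5,25,-15,0.6],
    [0,0,0,0],
    [0,0,0,0],
  ],
)

```text
t: 14.82
tcp_pos: [0.6435, 0.0701, 0.3985]
tool_rot: [-179.9, 0.0, 82.2]
ft_force: [-0.5, -0.0, -2.1]
gripper_width: 0.578
grip_force: 30.0
```

Run:
```python
from h import *
s=monitor.read_state(); print(s["gripper_width"],s["tcp_pos"],s["tool_rot"])
p,W=look(["canister","long_board"],"w4")
rects(W,.0045,.0125,"plate",1500)
rects(W,.075,.094,"top",300)
```

```text
0.5777367105907453 [0.6435 0.0701 0.3985] [-179.8751    0.0225   82.2322]
canister 0.93 [203. 205. 356. 340.] lo [0.6212 0.0651 0.2025] hi [0.6707 0.0986 0.2768]
long_board 0.77 [230.  27. 311. 172.] lo [0.602  0.0855 0.0049] hi [0.6885 0.228  0.0091]
plate 3510 rect [0.4824 0.2376] [0.1076 0.0625] 13.3 circ [477.6 257.8] 53.9
plate 11013 rect [0.6447 0.1558] [0.1485 0.0838] 82.1 circ [644.9 155.6] 84.2
plate 2250 rect [0.469 0.03 ] [0.042  0.1067] 79.2 circ [467.6  22.7] 54.9
top 1093 rect [0.4783 0.2436] [0.0313 0.0625] 81.9 circ [479.1 248.6] 33.0
```

View pics/w4.png

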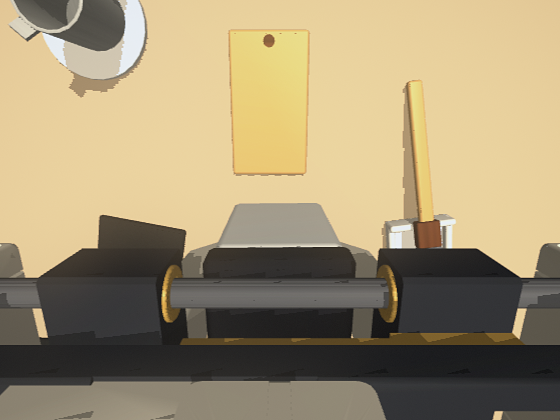

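The held canister is level at (280,275). The whole board is in view, centre (0.6448,0.1557). The coaster centre is (0.4776,0.2578).

Run:
```python
from h import *
plan((.6448,.1557,.32,82.1),(.6448,.1557,.217,82.1),step=30)
```

```text
8 [[21.3,-2.6,19.7,0.0],[21.3,-2.6,19.7,0.0],[21.3,-2.6,19.7,0.1],[21.2,-2.6,19.7,0.0],[0.0,-0.0,25.7,0.0],[0.0,-0.0,25.8,0.0],[0.0,-0.0,25.7,0.0],[0.0,-0.0,25.8,0.0]]
```

Request:
servo_tool(
  moves=[
    [21.5,-2.5,20,0],
    [21.5,-2.5,20,0],
    [21,-2.5,20,0],
    [21,-2.5,19,0],
    [0,0,28,0],
    [0,0,28,0],
    [0,0,25,0],
    [0,0,15,0],
    [0,0,6,0],
    [0,0,0,0],
    [0,0,0,0],
  ],
)

```text
t: 16.35
tcp_pos: [0.6462, 0.1559, 0.2193]
tool_rot: [179.9, -0.0, 82.2]
ft_force: [0.1, 0.6, -2.0]
gripper_width: 0.582
grip_force: 30.0
```

Request:
servo_tool(
  moves=[
    [0,0,2,0],
    [0,0,1.5,0],
    [0,0,0,0],
    [0,0,0,0],
  ],
)

```text
t: 16.85
tcp_pos: [0.6458, 0.1558, 0.2148]
tool_rot: [180.0, -0.0, 82.2]
ft_force: [-0.7, 0.3, -2.0]
gripper_width: 0.579
grip_force: 30.0
```

Request:
servo_tool(
  moves=[
    [0,-1,0.5,0],
    [0,0,0.5,0],
    [0,0,0,0],
    [0,0,0,0],
  ],
)

```text
t: 17.35
tcp_pos: [0.645, 0.156, 0.2144]
tool_rot: [179.9, -0.0, 82.2]
ft_force: [-1.3, -0.5, 6.0]
gripper_width: 0.582
grip_force: 30.0
```

Request:
servo_tool(
  moves=[
    [0,0,0,0],
    [0,0,0,0],
    [0,0,0,0],
    [0,0,-15,0],
    [0,0,-35,0],
    [0,0,-45,0],
    [0,0,-45,0],
    [0,0,-45,0],
  ],
  grip=1,
)

```text
t: 18.35
tcp_pos: [0.6444, 0.1559, 0.4016]
tool_rot: [179.9, -0.0, 82.2]
ft_force: [1.1, -0.6, 0.8]
gripper_width: 0.999
grip_force: 0.0
```

Run:
```python
from h import *
p,W=look(["canister"])
rects(W,.086,.098,"lid",500); rects(W,.0045,.0125,"plate",2500)
plan((.466,-.29,.40,90),step=45)
```

```text
canister 0.76 [249. 162. 309. 228.] lo [0.6196 0.1301 0.0295] hi [0.6714 0.1835 0.0928]
lid 3300 rect [0.6454 0.1556] [0.0535 0.0541] 82.2 circ [645.1 155.4] 36.6
plate 2635 rect [0.4918 0.2411] [0.1073 0.06  ] 37.8 circ [477.7 259.2] 53.6
plate 5234 rect [0.6446 0.1563] [0.1481 0.0838] 82.2 circ [644.7 156.1] 84.3
11 [[-42.4,-10.6,0.6,-0.7],[-42.2,-11.2,0.6,-0.7],[-42.1,-11.7,0.6,-0.7],[-42.0,-12.2,0.6,-0.7],[-41.8,-12.7,0.6,-0.7],[-41.7,-13.2,0.6,-0.7],[-41.5,-13.7,0.6,-0.7],[-41.3,-14.2,0.6,-0.7],[-41.1,-14.7,0.6,-0.7],[-41.0,-15.2,0.6,-0.7],[-40.7,-15.8,0.5,-0.8]]
```

The canister is centred to within 1 mm. Next, the tamper on the grate.

Request:
servo_tool(
  moves=[
    [-42.5,-10.5,0,-0.7],
    [-42,-11,0,-0.7],
    [-42,-11.5,0,-0.7],
    [-42,-12,0,-0.7],
    [-42,-12.5,0,-0.7],
    [-42,-13,0,-0.7],
    [-41.5,-13.5,0,-0.7],
    [-41.5,-14,0,-0.7],
    [-41,-14.5,0,-0.7],
    [-41,-15,0,-0.7],
    [-40.5,-15.5,0,-0.8],
    [0,0,0,0],
    [0,0,0,0],
  ],
)

```text
t: 20.08
tcp_pos: [0.4678, -0.29, 0.3989]
tool_rot: [180.0, -0.0, 90.0]
ft_force: [0.5, 0.5, 0.1]
gripper_width: 1.0
grip_force: 0.0
```

Run:
```python
from h import *
s=monitor.read_state(); print(s["tcp_pos"],s["tool_rot"])
p,W=look(["tamper"])
rects(W,.088,.106,"tophandle",100); rects(W,.02,.033,"foot",200); rects(W,.0045,.0125,"plate",2500)
plan((.466,-.2605,.30,90),(.466,-.2605,.235,90),step=35)
```

```text
[ 0.4678 -0.29    0.3989] [179.9839  -0.0286  89.9893]
tamper 0.67 [251. 130. 302. 184.] lo [ 0.4411 -0.2834  0.0282] hi [ 0.4921 -0.2329  0.1004]
tophandle 908 rect [ 0.4665 -0.2592] [0.0291 0.0291] 46.4 circ [ 466.4 -259.4] 14.9
foot 456 rect [ 0.668  -0.1287] [0.0138 0.0439] 24.4 circ [ 662.3 -131.3] 22.0
foot 266 rect [ 0.6306 -0.1468] [0.0132 0.0469] 26.0 circ [ 636.5 -143.9] 23.5
foot 287 rect [ 0.6625 -0.2526] [0.0488 0.0142] 83.4 circ [ 669.5 -253.4] 24.4
foot 461 rect [ 0.4688 -0.2477] [0.0338 0.057 ] 80.3 circ [ 467.1 -258. ] 28.6
foot 347 rect [ 0.703  -0.2579] [0.0446 0.0146] 83.2 circ [ 696.2 -257.1] 22.3
plate 3569 rect [ 0.6415 -0.1484] [0.0699 0.1096] 44.9 circ [ 650.4 -139.5] 54.9
plate 7474 rect [ 0.4665 -0.2594] [0.1123 0.112 ] 87.9 circ [ 465.9 -259.6] 77.8
5 [[9.6,-0.7,33.0,0.0],[9.7,-0.7,33.0,0.0],[9.6,-0.8,32.9,0.1],[0.0,0.0,32.5,-0.0],[0.0,0.0,32.5,-0.0]]
```

Request:
servo_tool(
  moves=[
    [10,0,33,0],
    [10,-0.5,33,0],
    [10.5,-0.5,33,0],
    [0,0,33,0],
    [0,0,20,0],
    [0,0,12,0],
    [0,0,0,0],
  ],
)

```text
t: 21.05
tcp_pos: [0.4671, -0.2593, 0.2343]
tool_rot: [-180.0, -0.0, 90.1]
ft_force: [0.6, -0.0, -0.6]
gripper_width: 0.998
grip_force: 0.0
```

Request:
servo_tool(
  moves=[
    [0,0,0,0],
    [0,0,0,0],
    [0,0,0,0],
    [0,0,0,0],
    [0,0,0,0],
    [0,0,0,0],
    [0,0,0,0],
    [0,0,0,0],
    [0,0,0,0],
  ],
  grip=0,
)

```text
t: 22.18
tcp_pos: [0.4667, -0.2599, 0.2345]
tool_rot: [-180.0, -0.0, 90.0]
ft_force: [-0.1, 0.2, -1.3]
gripper_width: 0.321
grip_force: 30.0
```

Run:
```python
from h import *
plan((.4577,-.0053,.33,90),step=40)
```

```text
7 [[36.4,-1.3,-13.6,0.0],[36.4,-1.3,-13.6,0.0],[36.4,-1.3,-13.7,0.0],[36.3,-1.3,-13.6,0.0],[36.4,-1.2,-13.7,0.0],[36.3,-1.3,-13.6,0.0],[36.4,-1.2,-13.7,0.0]]
```

Request:
servo_tool(
  moves=[
    [0,0,-15,0],
    [0,0,-30,0],
    [0,0,-30,0],
    [15,-0.5,-15,0],
    [32,-1,0,0],
    [32,-1,0,0],
    [32,-1,0,0],
    [32,-1.5,0,0],
    [32,-1.5,0,0],
    [32,-1.5,0,0],
    [32,-1,0,0],
    [15,0,0,0],
    [0,0,30,0],
    [0,0,25,0],
    [0,0,15,0],
    [0,0,10,0],
    [0,0,0,0],
    [0,0,0,0],
  ],
)

```text
t: 24.42
tcp_pos: [0.458, -0.006, 0.2452]
tool_rot: [179.9, 0.0, 90.0]
ft_force: [-0.0, 1.3, -3.5]
gripper_width: 0.317
grip_force: 30.0
```

Request:
servo_tool(
  moves=[
    [0,0,5,0],
    [0,0,3,0],
    [0,0,1,0],
    [0,0,0.5,0],
    [0,0,0,0],
    [0,0,0,0],
  ],
)

```text
t: 25.18
tcp_pos: [0.4578, -0.0059, 0.2353]
tool_rot: [180.0, -0.0, 90.0]
ft_force: [-0.5, 0.2, -2.8]
gripper_width: 0.32
grip_force: 30.0
```

Request:
servo_tool(
  moves=[
    [0,0,0.7,0],
    [0,0,0.5,0],
    [0,0,0,0],
    [0,0,0,0],
  ],
)

```text
t: 25.68
tcp_pos: [0.4578, -0.0059, 0.2344]
tool_rot: [180.0, 0.0, 90.0]
ft_force: [-2.9, -0.3, 5.6]
gripper_width: 0.325
grip_force: 30.0
```

Request:
servo_tool(
  moves=[
    [0,0,0,0],
    [0,0,0,0],
    [0,0,0,0],
    [0,0,-15,0],
    [0,0,-35,0],
    [0,0,-40,0],
    [0,0,-40,0],
    [0,0,-36,0],
    [0,0,0,0],
  ],
  grip=1,
)

```text
t: 26.8
tcp_pos: [0.4582, -0.006, 0.4025]
tool_rot: [179.7, 0.1, 90.0]
ft_force: [0.0, -0.5, -0.6]
gripper_width: 0.996
grip_force: 0.0
```

Run:
```python
from h import *
p,W=look(["tamper"])
rects(W,.088,.106,"tophandle",300); rects(W,.0045,.0125,"plate",3000)
plan((.65,-.17,.40,90),step=45)
```

```text
tamper 0.84 [249. 155. 300. 213.] lo [ 0.4317 -0.022   0.0078] hi [0.4841 0.0222 0.1004]
tophandle 2621 rect [0.6433 0.143 ] [0.0305 0.0547] 84.8 circ [643.4 144.3] 30.2
tophandle 824 rect [ 0.4585 -0.0051] [0.0284 0.0288] 0.7 circ [458.3  -5.4] 15.0
plate 4797 rect [0.6405 0.1296] [0.097  0.0839] 82.1 circ [640.4 129.1] 62.0
plate 5412 rect [ 0.4577 -0.0055] [0.1039 0.104 ] 71.0 circ [457.8  -5.3] 71.6
6 [[-27.4,32.1,-0.1,0.0],[-27.4,32.1,-0.0,0.0],[-27.3,32.0,-0.1,0.0],[-27.4,32.1,-0.0,0.0],[-27.3,32.0,-0.1,0.0],[-27.4,32.1,-0.0,0.0]]
```

Request:
servo_tool(
  moves=[
    [-27.5,32,0,0],
    [-27.5,32,0,0],
    [-27.5,32,0,0],
    [-27.5,32,0,0],
    [-27.5,32,0,0],
    [-27.5,32,0,0],
    [0,0,0,0],
    [0,0,0,0],
  ],
)

```text
t: 27.9
tcp_pos: [0.6495, -0.1705, 0.3982]
tool_rot: [-179.8, -0.1, 90.0]
ft_force: [-0.9, 0.2, -0.4]
gripper_width: 1.001
grip_force: 0.0
```

Run:
```python
from h import *
s=monitor.read_state(); print(s["tcp_pos"],s["tool_rot"])
p,W=look(["shot_cup","hexagon_trivet"],"w5")
rects(W,.068,.080,"rim",60); rects(W,.0045,.0125,"plate",2000)
```

```text
[ 0.6495 -0.1705  0.3982] [-179.8229   -0.0882   90.0162]
shot_cup 0.9 [250. 130. 311. 192.] lo [ 0.6252 -0.1617  0.0162] hi [ 0.6762 -0.1099  0.0765]
shot_cup 0.6 [284. 229. 340. 278.] lo [ 0.6578 -0.2792  0.0078] hi [ 0.7096 -0.2262  0.0682]
hexagon_trivet 0.72 [233. 102. 332. 199.] lo [ 0.6034 -0.1846  0.0058] hi [ 0.7002 -0.0874  0.0093]
rim 263 rect [ 0.4663 -0.0143] [0.0254 0.008 ] 42.0 circ [463.6 -11.4] 12.7
rim 866 rect [ 0.6507 -0.1366] [0.0567 0.0567] 0.0 circ [ 650.7 -136.4] 28.9
plate 4743 rect [ 0.4562 -0.011 ] [0.0925 0.1044] 71.0 circ [456.6 -10.6] 68.7
plate 3299 rect [ 0.8023 -0.0494] [0.0936 0.0599] 89.1 circ [801.5 -49.2] 54.5
plate 3521 rect [ 0.6516 -0.1364] [0.111  0.0981] 77.1 circ [ 651.7 -136.9] 56.0
plate 4043 rect [ 0.4669 -0.2456] [0.0849 0.1122] 88.1 circ [ 467.7 -229.3] 60.6
```

View pics/w5.png

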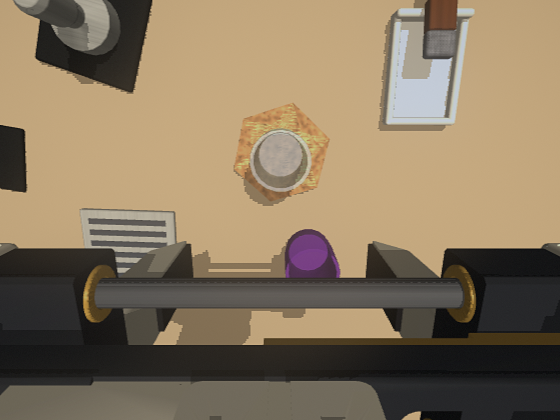

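The tamper is centred on the mat. The cup at (280,160) is on the hexagon: cup centre (0.6507,-0.1365), trivet centre (0.6516,-0.1365). The purple cup at (312,255) stays clear.

Request:
servo_tool(
  moves=[
    [11,0.5,33,0],
    [11.5,0.5,33,0],
    [11.5,0,33,0],
    [0,0,35,0],
    [0,0,30,0],
    [0,0,15,0],
    [0,0,7,0],
    [0,0,0,0],
  ],
)

```text
t: 29.05
tcp_pos: [0.651, -0.1368, 0.2147]
tool_rot: [179.9, 0.0, 90.0]
ft_force: [-0.6, -0.4, -0.6]
gripper_width: 1.004
grip_force: 0.0
```

Request:
servo_tool(
  moves=[
    [0,0,0,0],
    [0,0,0,0],
    [0,0,0,0],
    [0,0,0,0],
    [0,0,0,0],
    [0,0,0,0],
    [0,0,0,0],
  ],
  grip=0,
)

```text
t: 29.92
tcp_pos: [0.6508, -0.1369, 0.2142]
tool_rot: [180.0, 0.0, 90.0]
ft_force: [-0.6, -0.5, 1.8]
gripper_width: 0.616
grip_force: 30.0
```

Run:
```python
from h import *
plan((.466,-.2595,.30,90),step=40)
```

```text
6 [[-20.4,-30.8,-14.3,0.0],[-20.4,-30.8,-14.3,0.0],[-20.4,-30.8,-14.3,0.0],[-20.4,-30.8,-14.3,0.0],[-20.5,-30.8,-14.3,0.0],[-20.4,-30.8,-14.3,0.0]]
```

Request:
servo_tool(
  moves=[
    [0,0,-12,0],
    [0,0,-25,0],
    [0,0,-28,0],
    [0,0,-20,0],
    [-18.5,-28,0,0],
    [-18.5,-28,0,0],
    [-18.5,-28,0,0],
    [-18.5,-28,0,0],
    [-18.5,-28,0,0],
    [-18.5,-28,0,0],
    [-11.5,-17,0,0],
    [0,0,30,0],
    [0,0,25,0],
    [0,0,15,0],
    [0,0,8,0],
    [0,0,0,0],
    [0,0,0,0],
  ],
)

```text
t: 32.05
tcp_pos: [0.4662, -0.2595, 0.2217]
tool_rot: [179.9, 0.0, 90.0]
ft_force: [0.5, -0.0, -1.1]
gripper_width: 0.619
grip_force: 30.0
```

Request:
servo_tool(
  moves=[
    [0,0,4,0],
    [0,0,2,0],
    [0,0,1,0],
    [0,0,0.6,0],
    [0,0,0,0],
    [0,0,0,0],
  ],
)

```text
t: 32.8
tcp_pos: [0.4658, -0.2594, 0.2142]
tool_rot: [180.0, 0.0, 90.0]
ft_force: [-1.9, 1.7, 6.4]
gripper_width: 0.614
grip_force: 30.0
```

Request:
servo_tool(
  moves=[
    [0,0,0,0],
    [0,0,0,0],
    [0,0,0,0],
    [0,0,-15,0],
    [0,0,-35,0],
    [0,0,-45,0],
    [0,0,-45,0],
    [20,0,-45,0],
    [45,1,0,0],
    [48,1,0,0],
    [48,1,0,0],
    [48,1,0,0],
    [48,1,0,0],
    [48,1,0,0],
    [48,1,0,0],
    [48,1,0,0],
    [48,2,0,0],
    [30,2,0,0],
    [0,0,0,0],
    [0,0,0,0],
  ],
  grip=1,
)

```text
t: 35.3
tcp_pos: [0.4775, 0.2191, 0.3989]
tool_rot: [180.0, 0.0, 90.0]
ft_force: [-0.7, -0.1, -0.3]
gripper_width: 1.001
grip_force: 0.0
```

Run:
```python
from h import *
s=monitor.read_state(); print(s["t"],s["tcp_pos"],s["tool_rot"])
p,W=look(["jug","round_coaster"],"w6")
rects(W,.078,.088,"rim",60); rects(W,.0045,.0125,"plate",2000)
m=(W[...,2]>.035)&(W[...,2]<.088)&(np.hypot(W[...,0]-.478,W[...,1]-.255)<.08)
Q=W[m]; r=np.hypot(Q[:,0]-.478,Q[:,1]-.255); print(Q[np.argsort(r)[-12:]])
```

```text
35.3 [0.4775 0.2191 0.3989] [179.9741   0.0129  90.0283]
jug 0.7 [246. 108. 330. 188.] lo [0.4537 0.2358 0.0112] hi [0.5179 0.294  0.0841]
round_coaster 0.73 [231.  98. 327. 192.] lo [0.4265 0.2103 0.0003] hi [0.5283 0.3108 0.0096]
rim 931 rect [0.4789 0.2626] [0.0656 0.059 ] 3.3 circ [478. 259.] 35.5
rim 121 rect [0.6205 0.1711] [0.03   0.0049] 74.2 circ [621.8 170.7] 15.0
plate 2410 rect [0.4594 0.2809] [0.1066 0.0525] 39.9 circ [473.5 264.2] 53.3
plate 3592 rect [0.648  0.1842] [0.093  0.0844] 82.3 circ [647.9 184.3] 60.5
[[0.5244 0.2972 0.0773]
 [0.5237 0.2981 0.0761]
 [0.5216 0.3002 0.0583]
 [0.5225 0.2999 0.0714]
 [0.5238 0.2989 0.0749]
 [0.5248 0.2981 0.0744]
 [0.5236 0.2999 0.0701]
 [0.5231 0.3011 0.0605]
 [0.5237 0.301  0.0626]
 [0.5249 0.3    0.0673]
 [0.5259 0.2991 0.0672]
 [0.5247 0.301  0.0621]]
```

View pics/w6.png

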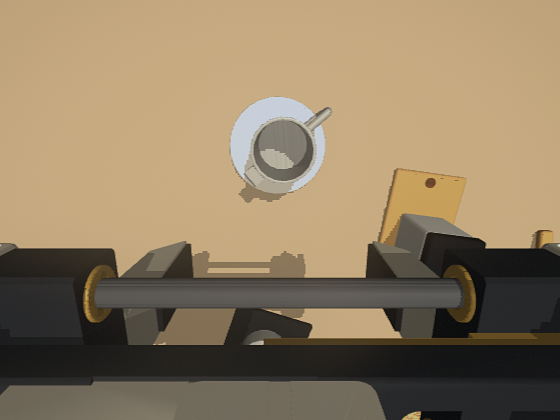

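The jug is at (285,148), with its handle toward (325,112) and lip at (258,180). I'll fit the rim circle and plan.

Run:
```python
from h import *
from scipy.optimize import least_squares
W=cloud(imaging.capture("wrist"))
Q=W[(W[...,2]>.080)&(W[...,2]<.088)&(np.hypot(W[...,0]-.479,W[...,1]-.262)<.036)][:,:2]
f=least_squares(lambda c:np.hypot(*(Q-c).T)-.0285,[.479,.262],loss="soft_l1",f_scale=.001); print(len(Q),f.x,np.median(abs(f.fun)))
c=f.x; a=np.degrees(np.arctan2(.300-c[1],.5246-c[0])); print("handle",a,np.hypot(.300-c[1],.5246-c[0]))
plan((c[0],c[1],.30,a),(c[0],c[1],.217,a),step=30)
```

```text
872 [0.4815 0.2622] 0.0010876176139357797
handle 41.239918747104106 0.05728388347301755
8 [[8.7,0.7,19.7,9.7],[8.7,-0.7,19.7,9.7],[8.5,-2.2,19.8,9.8],[8.0,-3.6,19.7,9.7],[7.2,-4.9,19.8,9.8],[0.0,-0.0,27.7,-0.0],[0.0,-0.0,27.6,-0.0],[0.0,-0.0,27.7,-0.0]]
```

Request:
servo_tool(
  moves=[
    [8.5,0.5,20,9.8],
    [8.5,-0.5,20,9.8],
    [8.5,-2,20,9.8],
    [8,-3.5,20,9.8],
    [7.5,-5,19,9.8],
    [0,0,30,0],
    [0,0,28,0],
    [0,0,16,0],
    [0,0,9,0],
    [0,0,0,0],
    [0,0,0,0],
  ],
)

```text
t: 36.88
tcp_pos: [0.4822, 0.263, 0.2173]
tool_rot: [180.0, -0.1, 41.0]
ft_force: [0.6, -0.3, 0.6]
gripper_width: 1.005
grip_force: 0.0
```

Request:
servo_tool(
  moves=[
    [0,0,0,0],
    [0,0,0,0],
    [0,0,0,0],
    [0,0,0,0],
    [0,0,0,0],
    [0,0,0,0],
    [0,0,0,0],
  ],
  grip=0,
)

```text
t: 37.75
tcp_pos: [0.4819, 0.2629, 0.2165]
tool_rot: [-180.0, -0.0, 41.0]
ft_force: [-1.3, 0.1, 1.1]
gripper_width: 0.633
grip_force: 30.0
```

Run:
```python
from h import *
s=monitor.read_state(); x,y,z=s["tcp_pos"]
plan((x,y,z+.1,41.2),(.6516,-.1365,z+.1,41.2),step=40)
```

```text
14 [[0.0,0.0,-33.3,-0.1],[0.0,0.0,-33.3,-0.0],[0.0,0.0,-33.4,-0.1],[-12.3,37.5,-0.0,0.0],[-12.3,37.5,-0.0,0.0],[-12.3,37.5,-0.0,0.0],[-12.3,37.5,-0.0,0.0],[-12.3,37.5,-0.0,0.0],[-12.3,37.5,-0.0,0.0],[-12.3,37.5,-0.0,0.0],[-12.4,37.4,-0.0,0.0],[-12.3,37.5,-0.0,0.0],[-12.4,37.4,-0.0,0.0],[-12.3,37.5,-0.0,0.0]]
```

Request:
servo_tool(
  moves=[
    [0,0,-15,0],
    [0,0,-30,0],
    [0,0,-30,0],
    [0,0,-25,0],
    [-8.5,25,0,0],
    [-12,36.5,0,0],
    [-12,36.5,0,0],
    [-12,36.5,0,0],
    [-12,36.5,0,0],
    [-12,36.5,0,0],
    [-12,36.5,0,0],
    [-12,36.5,0,0],
    [-12,36.5,0,0],
    [-12,36.5,0,0],
    [-12,36.5,0,0],
    [-7,22,0,0],
    [0,0,0,0],
    [0,0,0,0],
  ],
)

```text
t: 40.0
tcp_pos: [0.6497, -0.1362, 0.3165]
tool_rot: [-179.9, 0.0, 41.0]
ft_force: [-1.0, -0.6, -1.0]
gripper_width: 0.641
grip_force: 30.0
```

Run:
```python
from h import *
plan((.6516,-.1365,.224,41.2),step=40)
```

```text
3 [[0.4,0.5,30.8,-0.1],[0.4,0.5,30.9,-0.0],[0.4,0.5,30.8,-0.1]]
```

Request:
servo_tool(
  moves=[
    [0.5,0.5,30,0],
    [0.5,0.5,30,0],
    [0,0,20,0],
    [0,0,10,0],
    [0,0,4,0],
    [0,0,2,0],
    [0,0,0,0],
    [0,0,0,0],
  ],
)

```text
t: 41.0
tcp_pos: [0.6516, -0.1371, 0.2211]
tool_rot: [179.9, -0.0, 41.0]
ft_force: [0.2, 0.3, -2.1]
gripper_width: 0.633
grip_force: 30.0
```

Request:
servo_tool(
  moves=[
    [0.5,0,2,0],
    [0,0,1.5,0],
    [0,0,0.7,0],
    [0,0,0,0],
    [0,0,0,0],
  ],
)

```text
t: 41.62
tcp_pos: [0.6518, -0.1366, 0.2165]
tool_rot: [180.0, -0.0, 41.0]
ft_force: [-1.7, -0.2, 2.6]
gripper_width: 0.639
grip_force: 30.0
```

Request:
servo_tool(
  moves=[
    [0,0,0.3,0],
    [0,0,0,0],
    [0,0,0,0],
    [0,0,0,0],
  ],
)

```text
t: 42.12
tcp_pos: [0.6518, -0.1366, 0.2165]
tool_rot: [180.0, -0.0, 41.0]
ft_force: [-3.9, 0.8, 5.2]
gripper_width: 0.638
grip_force: 30.0
```

Request:
servo_tool(
  moves=[
    [0,0,0,0],
    [0,0,0,0],
    [0,0,0,0],
    [0,0,-15,0],
    [0,0,-35,0],
    [0,0,-45,0],
    [0,0,-45,0],
    [0,0,-43,0],
    [0,0,0,-9.8],
    [0,0,0,-9.8],
    [0,0,0,-9.8],
    [0,0,0,-9.8],
    [0,0,0,-9.8],
    [0,0,0,0],
  ],
  grip=1,
)

```text
t: 43.88
tcp_pos: [0.6517, -0.1366, 0.4]
tool_rot: [179.9, 0.0, 89.9]
ft_force: [-0.4, 0.2, 0.9]
gripper_width: 0.999
grip_force: 0.0
```

Run:
```python
from h import *
p,W=look(["jug","hexagon_trivet"],"w7")
rects(W,.078,.088,"rim",60); rects(W,.0045,.0125,"plate",2000)
from scipy.optimize import least_squares
Q=W[(W[...,2]>.080)&(W[...,2]<.088)&(np.hypot(W[...,0]-.651,W[...,1]+.137)<.036)][:,:2]
f=least_squares(lambda c:np.hypot(*(Q-c).T)-.0285,[.651,-.137],loss="soft_l1",f_scale=.001); print(len(Q),f.x,np.median(abs(f.fun)))
plan((.466,-.29,.40,90),step=45)
```

```text
jug 0.69 [244. 152. 325. 230.] lo [ 0.6241 -0.1639  0.0112] hi [ 0.69   -0.1039  0.0839]
hexagon_trivet 0.6 [234. 133. 328. 216.] lo [ 0.603  -0.1688  0.0053] hi [ 0.7005 -0.0862  0.0097]
rim 256 rect [ 0.4682 -0.0081] [0.028  0.0109] 75.4 circ [462.9  -6.7] 14.0
rim 544 rect [ 0.6354 -0.1372] [0.0625 0.0328] 86.0 circ [ 639.4 -137.4] 33.4
rim 332 rect [ 0.6677 -0.1376] [0.0582 0.0281] 86.1 circ [ 656.2 -136.8] 29.2
plate 6567 rect [ 0.4581 -0.0056] [0.1038 0.1042] 71.1 circ [458.7  -5.9] 71.2
plate 3163 rect [ 0.8027 -0.0498] [0.0577 0.0945] 0.3 circ [803.1 -50.6] 54.0
plate 2001 rect [ 0.6325 -0.1164] [0.1001 0.0564] 40.6 circ [ 642.8 -127.9] 50.7
766 [ 0.6517 -0.137 ] 0.0010244927862514668
6 [[-25.6,-30.9,-0.1,-0.0],[-25.6,-30.9,-0.1,-0.0],[-25.7,-30.9,-0.1,-0.0],[-25.6,-30.9,-0.1,-0.1],[-25.6,-30.9,-0.1,-0.0],[-25.6,-30.9,-0.1,-0.1]]
```

View pics/w7.png

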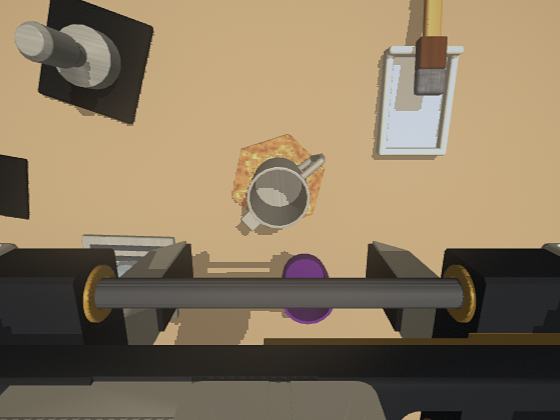

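The jug is upright on the hexagon at (278,190), centre (0.6517,-0.137), which matches the trivet. Last, the cup on the grate.

Request:
servo_tool(
  moves=[
    [-25.5,-31,0,0],
    [-25.5,-31,0,0],
    [-25.5,-31,0,0],
    [-25.5,-31,0,0],
    [-25.5,-31,0,0],
    [-25.5,-31,0,0],
    [0,0,0,0],
    [0,0,0,0],
  ],
)

```text
t: 45.02
tcp_pos: [0.4661, -0.2896, 0.3992]
tool_rot: [180.0, -0.0, 89.9]
ft_force: [-0.1, 0.3, -1.0]
gripper_width: 1.002
grip_force: 0.0
```

Run:
```python
from h import *
p,W=look(["shot_cup"])
rects(W,.068,.080,"rim",200)
plan((.466,-.2595,.2145,90),step=35)
```

```text
shot_cup 0.86 [445. 128. 538. 192.] lo [ 0.6558 -0.2811 -0.    ] hi [ 0.711  -0.2278  0.0683]
shot_cup 0.56 [249. 133. 307. 193.] lo [ 0.4422 -0.2837  0.0162] hi [ 0.4925 -0.2314  0.0763]
rim 237 rect [ 0.624  -0.1377] [0.0298 0.0048] 89.2 circ [ 623.7 -137.7] 15.1
rim 414 rect [ 0.6745 -0.1429] [0.0398 0.0104] 75.2 circ [ 669.5 -141.6] 19.9
rim 854 rect [ 0.4672 -0.2584] [0.0562 0.056 ] 0.4 circ [ 467.2 -258.6] 28.8
6 [[4.9,-0.1,30.7,0.0],[4.9,-0.1,30.7,0.0],[5.0,-0.1,30.8,0.0],[4.9,-0.1,30.7,0.0],[5.0,-0.1,30.8,0.0],[4.9,-0.0,30.7,0.0]]
```

Request:
servo_tool(
  moves=[
    [10,0.5,33,0],
    [10,0.5,33,0],
    [11,0,33,0],
    [0,0,35,0],
    [0,0,28,0],
    [0,0,15,0],
    [0,0,8,0],
    [0,0,0,0],
    [0,0,0,0],
  ],
)

```text
t: 46.25
tcp_pos: [0.4672, -0.2589, 0.2148]
tool_rot: [179.9, 0.1, 90.0]
ft_force: [0.1, -0.5, 0.4]
gripper_width: 0.994
grip_force: 0.0
```

Request:
servo_tool(
  moves=[
    [0,0,0,0],
    [0,0,0,0],
    [0,0,0,0],
    [0,0,0,0],
    [0,0,0,0],
    [0,0,0,0],
    [0,0,0,0],
  ],
  grip=0,
)

```text
t: 47.12
tcp_pos: [0.4668, -0.2587, 0.214]
tool_rot: [-180.0, -0.0, 90.0]
ft_force: [-0.2, -0.2, 2.0]
gripper_width: 0.618
grip_force: 30.0
```

Run:
```python
from h import *
s=monitor.read_state(); x,y,z=s["tcp_pos"]; print(z)
plan((x,y,z+.12,90),(.4777,.2582,z+.12,90),step=45)
```

```text
0.21395211280470958
15 [[0.0,0.0,-40.0,0.0],[0.0,0.0,-40.0,0.0],[0.0,0.0,-40.0,0.0],[43.1,0.9,-0.0,0.0],[43.1,0.9,-0.0,0.0],[43.1,0.9,-0.0,0.0],[43.1,0.9,-0.0,0.0],[43.1,0.9,-0.0,0.0],[43.1,0.9,-0.0,0.0],[43.1,0.9,-0.0,0.0],[43.0,1.0,-0.0,0.0],[43.1,0.9,-0.0,0.0],[43.0,1.0,-0.0,0.0],[43.1,0.9,-0.0,0.0],[43.0,1.0,-0.0,0.0]]
```

Request:
servo_tool(
  moves=[
    [0,0,-15,0],
    [0,0,-30,0],
    [0,0,-35,0],
    [0,0,-30,0],
    [0,0,-15,0],
    [27,0.5,0,0],
    [42,1,0,0],
    [42,1,0,0],
    [42,1,0,0],
    [42,1,0,0],
    [42,1,0,0],
    [42,1,0,0],
    [42,1,0,0],
    [42,1,0,0],
    [42,1,0,0],
    [42,1,0,0],
    [42,0.5,0,0],
    [28,0,0,0],
    [0,0,0,0],
    [0,0,0,0],
  ],
)

```text
t: 49.62
tcp_pos: [0.4775, 0.2578, 0.3386]
tool_rot: [-179.9, 0.0, 90.0]
ft_force: [-0.1, 0.3, -1.7]
gripper_width: 0.616
grip_force: 30.0
```

Request:
servo_tool(
  moves=[
    [0,0,35,0],
    [0,0,35,0],
    [0,0,25,0],
    [0,0,13,0],
    [0,0,7,0],
    [0,0,3,0],
    [0,0,0,0],
    [0,0,0,0],
  ],
)

```text
t: 50.62
tcp_pos: [0.4778, 0.2584, 0.2216]
tool_rot: [179.9, -0.0, 90.0]
ft_force: [0.2, 0.1, -1.6]
gripper_width: 0.619
grip_force: 30.0
```

Request:
servo_tool(
  moves=[
    [0,0,4,0],
    [0,0,2,0],
    [0,0,1,0],
    [0,0,0.6,0],
    [0,0,0,0],
    [0,0,0,0],
  ],
)

```text
t: 51.38
tcp_pos: [0.4775, 0.2583, 0.2139]
tool_rot: [-180.0, -0.0, 90.0]
ft_force: [-2.1, -2.7, 4.9]
gripper_width: 0.616
grip_force: 30.0
```

Request:
servo_tool(
  moves=[
    [0,0,0,0],
    [0,0,0,0],
    [0,0,0,0],
    [0,0,-15,0],
    [0,0,-35,0],
    [0,0,-45,0],
    [0,0,-45,0],
    [0,0,-43,0],
    [-30,0,0,0],
    [0,0,0,0],
    [0,0,0,0],
  ],
  grip=1,
)

```text
t: 52.75
tcp_pos: [0.4775, 0.2284, 0.3967]
tool_rot: [180.0, -0.0, 90.0]
ft_force: [-0.7, -0.7, -0.3]
gripper_width: 1.001
grip_force: 0.0
```

Run:
```python
from h import *
p,W=look(["shot_cup"],"w8")
rects(W,.068,.080,"rim",200); rects(W,.0045,.0125,"plate",2000)
p=imaging.capture("scene"); a=p["image"][130:350,130:450,::-1]; cv2.imwrite("pics/scene1.png",cv2.resize(a,None,fx=2.3,fy=2.3))
```

```text
shot_cup 0.58 [250. 132. 313. 195.] lo [0.4527 0.2325 0.016 ] hi [0.5043 0.2857 0.0765]
rim 222 rect [0.4619 0.274 ] [0.04   0.0114] 48.8 circ [464.1 272.1] 20.0
rim 644 rect [0.4826 0.2549] [0.0572 0.0471] 48.6 circ [478.7 258.4] 28.9
plate 4110 rect [0.4767 0.26  ] [0.1069 0.1065] 1.4 circ [476.9 259.8] 54.0
plate 3431 rect [0.6485 0.1887] [0.0837 0.0835] 82.1 circ [648.5 190.5] 55.9
```

View pics/scene1.png

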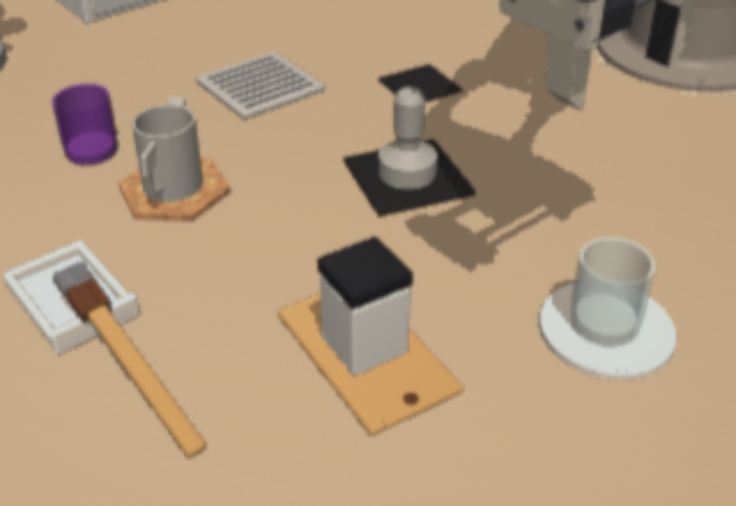

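The final picture shows the jug on the hexagon (170,165), the tamper on the large mat (408,150), the canister on the board (365,305) and the cup on the coaster (612,295). All are upright, the brush and purple cup are where they were, and the gripper is clear.

```bash
python3 -c "
from h import *
print(job.sign_off())"
```

```text
the job is handed in; nothing more can be done
None
```

I handed the job in at about 53 s: all four things stand upright and released, each measured within about 2 mm of the middle of its own place, with the brush and the look-alikes left alone.

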